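Lock the chisel chest and put the key away

TASK

Lock the chisel chest: turn the key, which is in the lock, clockwise until it comes up firmly, but not hard, against its stop, then turn it back gently to the one position where it comes out and draw it out without forcing it. Hang the key by its wings in the hole of the marble key stand, let go, and leave the other things on the table where they are.

Things in the scene. Friction and masses are not known exactly. Their poses are not given: they have to be found in the camera images.
- lock: Rim lock, dark steel case 70 x 70 x 29 mm, fixed on top of the grey steel chest (200 x 260 mm, top 90 mm above the table). Origin: on the key's axis, at the case's underside, on the chest top; z up along the key's axis; -x is the chest's front. Directions below are those of the key's bit, seen from above, counted clockwise from this -x.
- keyhole (a point): On the key's axis, at the top of the brass face plate, 29 mm above the chest top; frame as the lock. A 12.5 mm bore with a 8 mm wide notch that runs out to 18.5 mm on one side, a dark line beyond it. The bit passes only along the notch, within about 0.07 rad. The notch lies between 0.25 rad anticlockwise and 0.1 clockwise of -x, differs from lock to lock, not measured. Plate 10 mm thick.
- lock_front (a point): Middle of the case's front top edge, 35 mm from the axis. Inside, turning anticlockwise ends at a back stop that holds the bit in line with the notch. Turning clockwise, the bit meets the bolt at 0.5 to 0.6 rad, pushes it on against some 0.05 N m of friction, and hits a hard stop between 0.8 and 1.25 rad (differs from lock to lock, not measured: feel for it).
- lock_floor (a point): On the key's axis, floor inside the lock on which the key's tip stands, 5 mm above the chest top; the key must rise 28 mm to be clear. The stops bear on the bit 13 to 16 mm from the axis. A firm turn is 7 N on the stop (about 0.15 N m on the key with the bolt's friction; 0.2 is good); over 17 N (0.28 N m), or over 13 N (0.17 N m) on the back stop, or a pull over 25 N, forces the lock.
- key: Loose steel key, 80 mm tall, about 90 g, upright in the lock. Origin: centre of its tip; z up to the bow; x the way the bit points. Shank 10 mm thick, 42 mm long; bit 6 mm wide, 1 to 11 mm above the tip, reaching 16 mm out. At the start the bit is at 0.35 to 0.42 rad clockwise, and after 3 mm of lift would catch under the face plate.
- key_bow (a point): Middle of the key's flat bow, 66 mm above its tip: pinch it here, across y. The bow is 12 mm thick in y; from 42 to 54 mm above the tip it is 56 mm long in x (the wings it hangs by), from 54 to 80 mm 44 mm long. Frame as the key's.
- bolt (a joint): The lock's bolt, a flat steel arm 14 mm wide that swings out of the lock's far side, just above the chest top, under a steel keeper; rad, growing clockwise. It starts at 0 to 0.1 and stays where it is pushed; once the key has met its stop it reads 0.27 to 0.8.
- bolt_tip (a point): The outer end of the bolt's arm, 88 mm from the key's axis, 12 mm above the chest top.
- stand: Key stand: marble block 95 x 95 x 50 mm, 1.2 kg, loose on the table. Origin: centre of its underside. A round hole 40 mm wide and 46 mm deep in the middle of its top. The key hangs in it by its wings resting on the rim, its tip then 8 mm above the block's underside; any direction of the key will do.
- well (a point): Centre of the stand's hole, at the top face of the block (50 mm above the table).
- sample: Bystander: marble sample tile, 50 x 60 x 12 mm, lying on the chest lid, behind the lock. Origin: centre of its underside.
- chisel: Bystander: steel stone chisel, 195 mm long, 16 mm wide, lying between the two places for chest and stand. Origin: under its middle.
- mallet: Bystander: hammer lying on the right of the table. Origin: on its underside, near the middle of its length.
- mug: Bystander: white cup, 74 mm wide, 90 mm tall. Origin: centre of its underside.
- rubstone: Bystander: terracotta rubbing stone, 110 x 50 x 30 mm, at the far side. Origin: centre of its underside.
- jar: Bystander: glass jar, 64 mm wide, 90 mm tall. Origin: centre of its underside.
- offcut: Bystander: marble offcut, 120 x 60 x 25 mm, at the far side. Origin: centre of its underside.
Not all that is in view belongs to the job. What is shaped like the stand but yellow is not meant. What is shaped like the key but blue is not meant.

How it is judged:
By the outcome, as a careful person would: the job done as asked, in the order asked, and still so for the second after the job is handed in, with the robot touching nothing.
It also fails if it takes over 72 s, if anything falls off the work surface, if the arm or the gripper's body presses on something with over 40 N, if the wrist force passes 120 N, or if a joint passes its speed limit or range.

ROBOT

A 6-joint arm with a two-finger parallel gripper is mounted at the origin on the work surface. World frame = base frame: x ahead of the robot, y to its left, z up, the work surface at z = 0. Lengths are in mm, angles in degrees, forces in N, time in s.
With the tool pointing down it reaches from about 300 to 850 mm from the base axis. Payload 4.2 kg.
Tool frame: the origin (TCP) lies at the very end of the fingers, on their centre line; the grasp point (between the pads) lies 19 mm behind it; z points along the fingers, y is the line along which they close (so a half turn about z gives the same grasp; the last joint's range is limited). The gripper opens to 91 mm and grips with 3 to 60 N. Pads are 32 mm wide; open, the fingers measure 118 mm over their backs; the gripper's body (76 mm by 178 mm) begins 60 mm behind the grasp point.
Start: joints at [65.718, 18.312, 89.639, -0, 72.044, -1.146], TCP at [225.93, 528.771, 213.976] pointing down, gripper open.
Joint ranges: [-177.97, 177.97], [-48.28, 115.42], [12.27, 149.76], [-77.06, 257.06], [2.81, 150.46], [-146.56, 146.56]. Speed limits (degrees/s): [147.25, 147.25, 180, 180, 180, 180].

INTERFACE

Orientations are given as [roll, pitch, yaw] about the fixed x, y, z axes, in that order (R = Rz(yaw) Ry(pitch) Rx(roll)).
In Python, from workcell import env, eyes gives the robot as it stands.
- The arm moves only by the tool send_rows, never from a script. Its argument "targets" is text: rows parted by semicolons, each of 7 numbers parted by spaces: the shift along the tool's x, y, z in m, then the turn, a rotation vector about the tool's x, y, z in degrees, then the opening in per cent of the stroke, from 0 (shut) to 100 (fully open). A call has 1 to 12 rows; each row is the pose to reach, as a shift and turn from the pose commanded when the call began, along the tool's axes at that moment; what a row does not reach only later rows make up. A row lasts 1/12 s, in which the tool goes at most 41.7 mm and 7.16 degrees, less where a joint would pass 70% of its speed; a pose out of reach is approached as far as the arm can. A call with a gripper value outside its range is refused whole. The fingers move at their own pace and stop on an object; "grip_force" is the grip in N (left out, the last holds). Time passes only in rows, so rows that repeat a pose let the fingers close. It gives the time, the measured TCP pose, the force, the opening and the grip force at its end, in the units of the state.
- env.state(): the state, without advancing time (a new reading comes with each control period).
- eyes.grab_frame(name): name is "scene" or "top" or "wrist"; returns a dict with "image" (400x640x3 uint8, blue, green, red), "fovy" (degrees; the focal length in pixels is half the picture's height over the tangent of half this angle, whatever the lens; pixels are square), "cx", "cy" (the principal point, pixels), "eye" and "attitude" of the camera in the world. Camera axes: x right, y up, looking along -z (the intrinsics and any distortion apply to the point x, -y, -z); pixel columns grow to the right and rows downward; lengths in mm; the calibration is good to about 2 mm. A picture is of the moment at which its call begins. There is no depth.
- env.job_done(): hands the job in; it is judged then, once.
The state is a dict: "time_s": time; "qpos": joint angles; "qvel": joint speeds; "effort": joint torques, N m; "ee_pos": TCP position; "ee_rot": TCP orientation; "force": force on the tool from outside, world axes, zero at the start; "torque": the same for the moment, N m; "gripper_width": finger opening in mm; "gripper_force": force on a finger pad.
Only numpy, scipy, OpenCV 4.12 (cv2) and the standard library are available. Lean on these libraries where they do the work, as an engineer would, in place of code of your own. Each camera call takes 0.05 s, during which the arm holds its last target. There are 200 camera calls.

## Working session

There is one attempt and no reset: what is moved stays moved. The work goes in short steps, Python scripts to look and compute and a tool call to move; the robot and the scene stay as the last step left them, time stands still between calls to the robot, and variables do not carry over. Pictures are saved under pics/ and viewed, at most 10 in all, crops included, and the job is handed in when it is done.

Besides the shell and the picture viewer there is one more tool, called after ">>>" as name(argument=value, ...), one argument or row to a line, values as JSON. send_rows: Moves the arm, as the interface text tells. Its arguments: {"type":"object","properties":{"targets":{"type":"string"},"grip_force":{"type":"number"}},"required":["targets"]}

```bash
ls; mkdir -p pics
python3 - <<'E'
from workcell import env,eyes
import cv2,numpy as np
s=env.state();print(s)
for n in("scene","top"):
    f=eyes.grab_frame(n);cv2.imwrite(f"pics/{n}0.png",f["image"]);print({k:v for k,v in f.items() if k!="image"})
E
```

```text
pics
{'time_s': 0.0, 'qpos': array([ 6.57189801e+01,  1.83500143e+01,  8.97086730e+01, -1.30178507e-03,
        7.20431661e+01, -1.14646719e+00]), 'qvel': array([-0.09619111,  0.11390772,  0.0059755 , -0.03239247,  0.06519908,
       -0.02117735]), 'effort': array([-3.88665849e-04, -4.12468207e+01, -2.31980646e+01,  7.25367316e-02,
        4.58641886e-02, -1.38056494e-04]), 'ee_pos': array([225.7082967 , 528.27875028, 213.12123179]), 'ee_rot': array([-1.79898142e+02, -8.00500236e-04,  1.56865849e+02]), 'force': array([-0.18638697, -0.37617495, -0.76945217]), 'torque': array([-0.00759274, -0.03678213,  0.0391629 ]), 'gripper_force': 0.0, 'gripper_width': 90.92152415103875}
{'fovy': 52.12373509925767, 'cx': 310.63272977553754, 'cy': 197.55778689963878, 'eye': array([1381.14282447,  212.81917366,  850.19553071]), 'attitude': array([ 49.17775245,  -0.37148713, 104.11153102])}
{'fovy': 42.86197173338448, 'cx': 311.87063797474264, 'cy': 202.14163966557055, 'eye': array([4.78308131e+02, 1.82690087e-02, 1.73582772e+03]), 'attitude': array([  2.67887457,   0.50851276, -90.64880087])}
```

View pics/scene0.png

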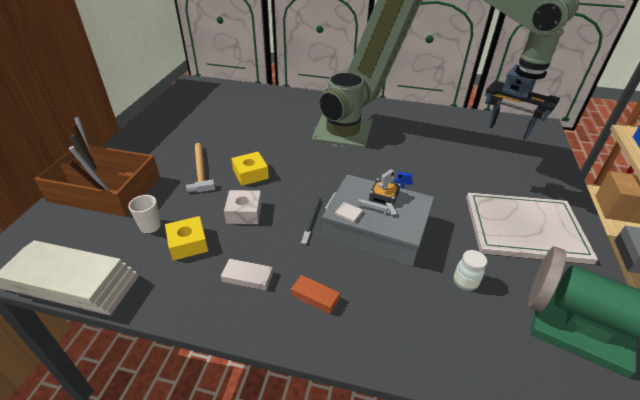

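View pics/top0.png

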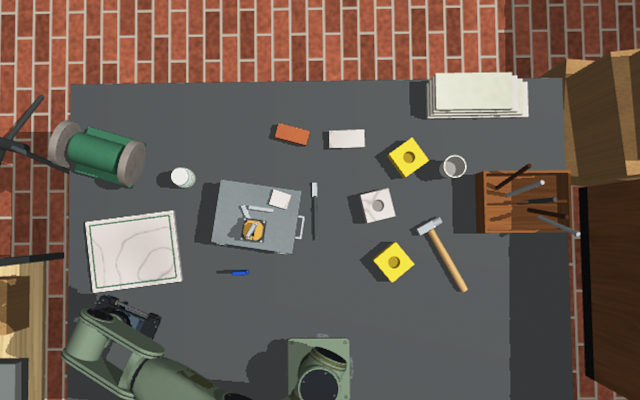

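```bash
cat > h.py <<'E'
import numpy as np,cv2
from scipy.spatial.transform import Rotation as R
from workcell import env,eyes
def cam(f):
    K=200/np.tan(np.radians(f["fovy"])/2); return K,R.from_euler("xyz",f["attitude"],degrees=True).as_matrix(),np.array(f["eye"])
def ray(f,u,v,z):
    K,A,e=cam(f); d=A@np.array([(u-f["cx"])/K,-(v-f["cy"])/K,-1]); return e+d*(z-e[2])/d[2]
def proj(f,p):
    K,A,e=cam(f); q=A.T@(np.asarray(p,float)-e); return np.array([f["cx"]-K*q[0]/q[2],f["cy"]+K*q[1]/q[2]])
def tri(obs):
    M=np.zeros((3,3));b=np.zeros(3)
    for f,u,v in obs:
        K,A,e=cam(f);d=A@np.array([(u-f["cx"])/K,-(v-f["cy"])/K,-1]);d/=np.linalg.norm(d);P=np.eye(3)-np.outer(d,d);M+=P;b+=P@e
    return np.linalg.solve(M,b)
E
python3 - <<'E'
from h import *
import pickle
f=eyes.grab_frame("top");g=eyes.grab_frame("scene");pickle.dump((f,g),open("fg.pkl","wb"))
a=cv2.resize(f["image"][170:260,200:320],None,fx=6.6,fy=6.6,interpolation=cv2.INTER_CUBIC)[:594,:792]
cv2.imwrite("pics/c1.png",a)
for n,u,v,z in(("lock",253,230,119),("stand",378,205,50),("key",251,228,160)):print(n,ray(f,u,v,z).round(1))
# stand mask
im=f["image"][180:230,350:405];m=(im.min(2)>140).astype(np.uint8)
c=max(cv2.findContours(m,0,2)[0],key=cv2.contourArea);r=cv2.minAreaRect(c);print(r,ray(f,r[0][0]+350,r[0][1]+180,50))
E
```

```text
lock [467.9 201.2 119. ]
stand [ 545.3 -204.5   50. ]
key [474.4 202.3 160. ]
((27.558826446533203, 25.235294342041016), (29.34680938720703, 29.10427474975586), 75.96376037597656) [ 544.56049769 -203.06290425   50.        ]
```

View pics/c1.png

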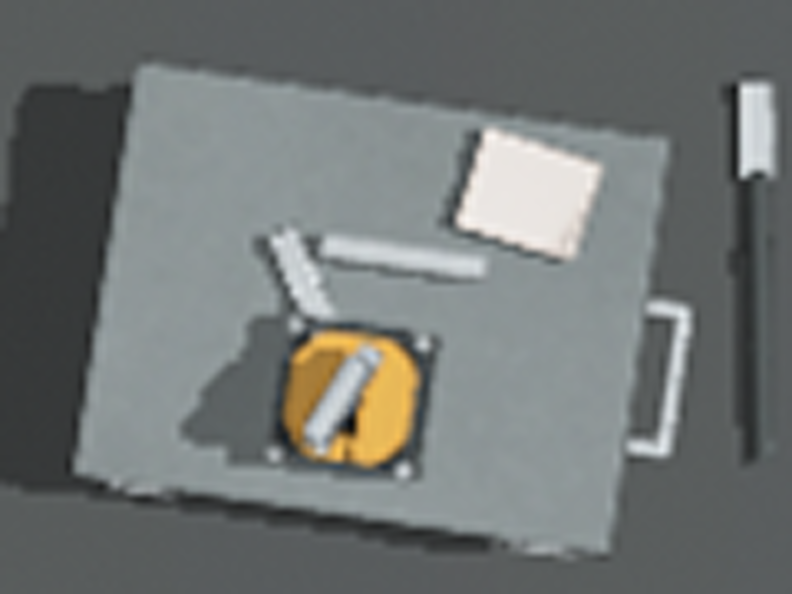

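The crop shows the lock (case corners about (297,320), (432,335), (415,475), (272,458) in the crop). The grey key's bow runs from (375,355) to (315,445), with a dark notch line at (347,455).
- Key candidates in the top view: the grey one upright in the lock at (251,228) and a blue one lying at (238,272). The grey one is meant.
- Stand candidates: white marble at (377,205), yellow at (408,157) and (394,262). The white one is meant.

Next I move above the lock for a close look.

>>> send_rows(
  targets="-0.354 -0.203 -0.087 0 0 0 100;-0.354 -0.203 -0.087 0 0 0 100;-0.354 -0.203 -0.087 0 0 0 100;-0.354 -0.203 -0.087 0 0 0 100;-0.354 -0.203 -0.087 0 0 0 100;-0.354 -0.203 -0.087 0 0 0 100;-0.354 -0.203 -0.087 0 0 0 100;-0.354 -0.203 -0.087 0 0 0 100;-0.354 -0.203 -0.087 0 0 0 100;-0.354 -0.203 -0.087 0 0 0 100;-0.354 -0.203 -0.087 0 0 0 100;-0.354 -0.203 -0.087 0 0 0 100",
)

```text
time_s: 1.2
ee_pos: [472.8, 201.5, 301.1]
ee_rot: [180.0, 0.0, 156.6]
force: [0.5, 0.6, 0.5]
gripper_width: 91.1
gripper_force: 0.0
```

Run:
```python
from h import *
import pickle
f=eyes.grab_frame("wrist");pickle.dump((f,env.state()),open("w1.pkl","wb"))
cv2.imwrite("pics/w1.png",f["image"]);print({k:v for k,v in f.items() if k!="image"});s=env.state();print(s["time_s"],s["ee_pos"],s["ee_rot"])
```

```text
{'fovy': 60.56977289609155, 'cx': 317.6930495895304, 'cy': 195.70599649577989, 'eye': array([403.38610196, 231.70278555, 472.20717911]), 'attitude': array([-1.57932669e+01, -1.29075032e-02,  6.66498932e+01])}
1.25 [471.70774321 202.57238741 300.67362938] [ 1.79993380e+02 -5.51190076e-02  1.56748968e+02]
```

View pics/w1.png

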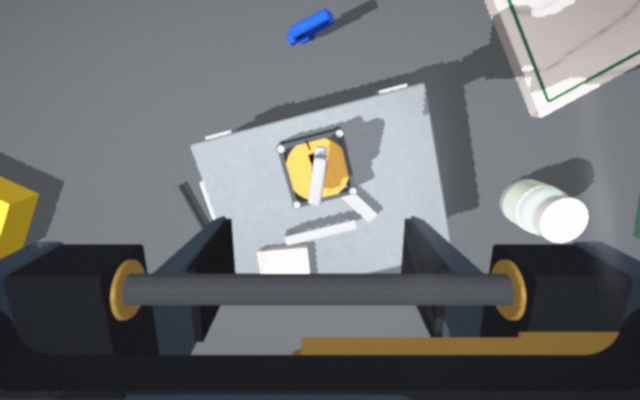

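The wrist view shows the lock at (316,168), the key's bow from (320,155) to (317,200) and a dark notch line near (309,146). I go closer to measure these.

>>> send_rows(
  targets="0 0 0.04 0 0 0 100;0 0 0.08 0 0 0 100;0 0 0.1 0 0 0 100;0 0 0.1 0 0 0 100;0 0 0.1 0 0 0 100",
)

```text
time_s: 1.67
ee_pos: [470.4, 204.1, 200.3]
ee_rot: [-179.9, -0.1, 157.0]
force: [0.7, -0.2, 0.9]
gripper_width: 91.6
gripper_force: 0.0
```

Run:
```python
from h import *
import pickle
f=eyes.grab_frame("wrist");s=env.state();pickle.dump((f,s),open("w2.pkl","wb"))
print(s["time_s"],s["ee_pos"],s["ee_rot"],f["eye"],f["attitude"])
p=proj(f,[470,202,119]);print(p)
x,y=int(p[0])-60,int(p[1])-50;print(x,y)
cv2.imwrite("pics/w2.png",cv2.resize(f["image"][y:y+100,x:x+120],None,fx=6,fy=6,interpolation=cv2.INTER_CUBIC))
```

```text
1.7167 [471.68167534 204.30337464 201.88339306] [1.79938510e+02 3.69919966e-02 1.56970338e+02] [401.34151413 234.04457283 371.64156489] [-15.67164722   0.10340471  67.01841192]
[314.7859392  201.75747426]
254 151
```

View pics/w2.png

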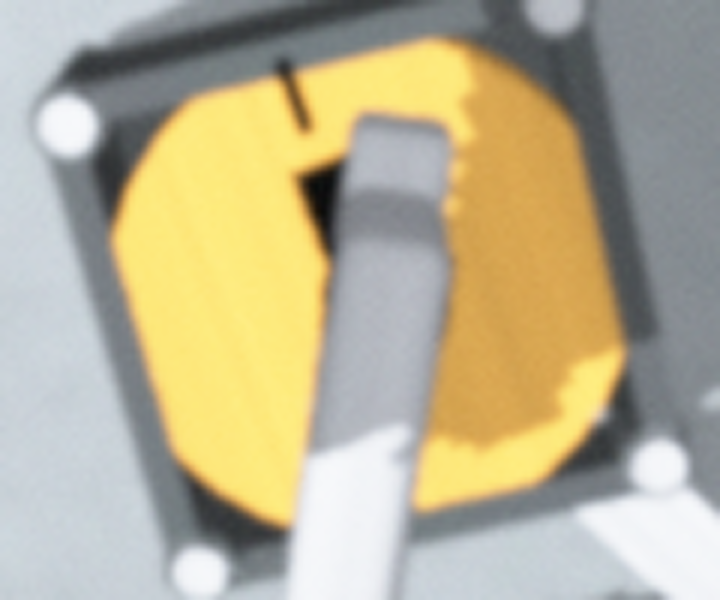

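The crop shows the case screws at (68,125), (555,5), (200,572) and (660,465). The notch line runs from (283,62) to (305,128), and the bow's top edges are (333,260)-(288,590) and (447,260)-(405,590).

Run:
```python
from h import *
import pickle
f,s=pickle.load(open("w2.pkl","rb"))
P=lambda u,v,z:ray(f,u/6+254-.4,v/6+151-.4,z)[:2]
ang=lambda d:np.degrees(np.arctan2(d[1],d[0]))
A,B,C,D=[P(*q,119) for q in((68,125),(555,5),(200,572),(660,465))]
print("screws",A,B,C,D,"centre",(A+B+C+D)/4)
c=(A+B+C+D)/4
print("front heading",ang(A-C),ang(B-D),ang(A-B)+90, ang(C-D)+90)
n1,n2=P(283,62,119),P(305,128,119);print("notch",ang(n1-n2),ang(n1-c),ang(n2-c),n1,n2)
l1,l2,r1,r2=[P(*q,175) for q in((333,260),(288,590),(447,260),(405,590))]
print("key",ang(l1-l2),ang(r1-r2),"mid",(l1+r1)/2,(l2+r2)/2,"wid",np.linalg.norm(l1-r1))
d=np.array([np.cos(np.radians(151)),np.sin(np.radians(151))]);m=(l1+r1)/2
print("front end->centre",m-22*d)
```

```text
screws [433.51527519 176.83901856] [443.3118368  238.56078049] [495.21378026 167.03537227] [504.87749366 228.87777116] centre [469.22959648 202.82823562]
front heading 170.97140875597265 171.06177548150336 -9.018830343464089 -8.881417548962276
notch 174.59630053985794 176.4509824287552 177.13292621120294 [436.72780091 204.84404195] [445.44607474 204.01935448]
key 149.14659465614514 150.4866065766512 mid [451.19395497 213.10321378] [482.18686152 195.07618424] wid 11.314370278583167
front end->centre [470.43558853 202.43740213]
```

>>> send_rows(
  targets="0.0022 -0.0012 0 0 0 7 40;0.0022 -0.0012 0.02 0 0 7 40;0.0022 -0.0012 0.04 0 0 7 40;0.0022 -0.0012 0.059 0 0 7 40;0.0022 -0.0012 0.059 0 0 7 40;0.0022 -0.0012 0.059 0 0 7 40",
  grip_force=6,
)

```text
time_s: 2.22
ee_pos: [469.8, 203.5, 143.3]
ee_rot: [179.9, 0.1, 149.9]
force: [0.2, 0.3, -0.8]
gripper_width: 54.3
gripper_force: 0.0
```

Run:
```python
from h import *
s=env.state();print({k:np.round(s[k],3) for k in("time_s","ee_pos","ee_rot","force","torque","gripper_width")})
f=eyes.grab_frame("wrist");cv2.imwrite("pics/w3.png",f["image"])
```

```text
{'time_s': np.float64(2.217), 'ee_pos': array([469.83 , 203.506, 143.317]), 'ee_rot': array([1.79911e+02, 5.70000e-02, 1.49901e+02]), 'force': array([ 0.224,  0.303, -0.81 ]), 'torque': array([-0.028,  0.046,  0.013]), 'gripper_width': np.float64(54.302)}
```

View pics/w3.png

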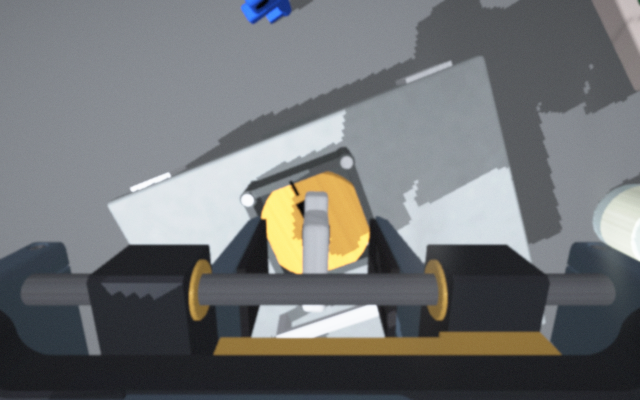

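The key's bow (316,195-305) is vertical in the picture and centred between the fingers, so I close gently.

>>> send_rows(
  targets="0 0 0 0 0 0 20;0 0 0 0 0 0 10;0 0 0 0 0 0 5;0 0 0 0 0 0 5;0 0 0 0 0 0 5;0 0 0 0 0 0 5;0 0 0 0 0 0 5;0 0 0 0 0 0 5;0 0 0 0 0 0 5;0 0 0 0 0 0 5",
  grip_force=5,
)

```text
time_s: 3.1
ee_pos: [469.3, 202.8, 142.2]
ee_rot: [180.0, 0.0, 149.9]
force: [-0.9, -0.7, 2.9]
gripper_width: 12.4
gripper_force: 5.0
```

```bash
cat > st.py <<'E'
from h import *
s=env.state();print({k:np.round(s[k],3).tolist() for k in("time_s","ee_pos","ee_rot","force","torque","gripper_width","gripper_force","effort")})
E
python3 st.py
```

```text
{'time_s': 3.1, 'ee_pos': [469.318, 202.796, 142.157], 'ee_rot': [179.982, 0.009, 149.862], 'force': [-0.91, -0.69, 2.856], 'torque': [-0.033, 0.102, -0.02], 'gripper_width': 12.37, 'gripper_force': 5.0, 'effort': [0.017, -35.234, -20.06, 0.045, -0.069, 0.0]}
```

>>> send_rows(
  targets="0 0 0 0 0 0 5;0 0 0 0 0 0 5;0 0 0 0 0 3 5;0 0 0 0 0 6 5;0 0 0 0 0 9 5;0 0 0 0 0 12 5;0 0 0 0 0 15 5;0 0 0 0 0 18 5;0 0 0 0 0 20 5;0 0 0 0 0 20 5;0 0 0 0 0 20 5",
  grip_force=35,
)

```text
time_s: 4.02
ee_pos: [468.3, 202.0, 142.1]
ee_rot: [-179.9, -0.0, 129.9]
force: [-2.1, -2.2, 6.1]
gripper_width: 12.4
gripper_force: 35.0
```

```bash
python3 st.py
```

```text
{'time_s': 4.017, 'ee_pos': [468.265, 202.011, 142.144], 'ee_rot': [-179.854, -0.001, 129.884], 'force': [-2.096, -2.232, 6.112], 'torque': [-0.49, 0.55, 0.05], 'gripper_width': 12.355, 'gripper_force': 35.003, 'effort': [0.463, -33.77, -20.582, 0.394, -1.06, 0.051]}
```

>>> send_rows(
  targets="0 0 -0.0005 0 0 0 5;0 0 -0.0005 0 0 1 5;0 0 -0.0005 0 0 2 5;0 0 -0.0005 0 0 3 5;0 0 -0.0005 0 0 4 5;0 0 -0.0005 0 0 4 5;0 0 -0.0005 0 0 4 5",
  grip_force=7,
)

```text
time_s: 4.6
ee_pos: [468.7, 202.4, 142.2]
ee_rot: [-179.9, -0.0, 125.9]
force: [-2.4, -3.5, 1.5]
gripper_width: 12.1
gripper_force: 7.1
```

```bash
python3 st.py
```

```text
{'time_s': 4.6, 'ee_pos': [468.721, 202.447, 142.192], 'ee_rot': [-179.924, -0.009, 125.861], 'force': [-2.39, -3.452, 1.489], 'torque': [-0.767, 0.767, 0.093], 'gripper_width': 12.068, 'gripper_force': 7.064, 'effort': [0.843, -35.563, -22.496, 0.671, -1.521, 0.068]}
```

>>> send_rows(
  targets="0 0 0 0 0 0.5 5;0 0 0 0 0 1 5;0 0 0 0 0 1.5 5;0 0 0 0 0 2 5;0 0 0 0 0 2 5;0 0 0 0 0 2 5",
)

```text
time_s: 5.1
ee_pos: [469.1, 202.7, 142.3]
ee_rot: [-180.0, -0.0, 123.9]
force: [-3.6, -3.4, 0.3]
gripper_width: 12.3
gripper_force: 7.0
```

```bash
python3 st.py
```

```text
{'time_s': 5.1, 'ee_pos': [469.086, 202.697, 142.276], 'ee_rot': [-179.982, -0.006, 123.861], 'force': [-3.555, -3.418, 0.32], 'torque': [-0.846, 0.707, 0.075], 'gripper_width': 12.276, 'gripper_force': 7.044, 'effort': [0.851, -36.359, -23.014, 0.692, -1.504, 0.067]}
```

>>> send_rows(
  targets="0 0 0 0 0 0.5 5;0 0 0 0 0 1 5;0 0 0 0 0 1.5 5;0 0 0 0 0 2 5;0 0 0 0 0 2 5;0 0 0 0 0 2 5",
)

```text
time_s: 5.6
ee_pos: [469.2, 202.7, 142.3]
ee_rot: [-180.0, -0.0, 121.9]
force: [-2.7, -2.7, -0.3]
gripper_width: 12.7
gripper_force: 7.0
```

```bash
python3 st.py
```

```text
{'time_s': 5.6, 'ee_pos': [469.18, 202.743, 142.328], 'ee_rot': [-179.994, -0.003, 121.862], 'force': [-2.712, -2.67, -0.341], 'torque': [-0.839, 0.662, 0.085], 'gripper_width': 12.655, 'gripper_force': 7.03, 'effort': [0.933, -37.067, -23.395, 0.754, -1.439, 0.067]}
```

>>> send_rows(
  targets="0 0 0 0 0 0.5 5;0 0 0 0 0 1 5;0 0 0 0 0 1.5 5;0 0 0 0 0 2 5;0 0 0 0 0 2 5;0 0 0 0 0 2 5",
)

```text
time_s: 6.1
ee_pos: [469.2, 202.7, 142.4]
ee_rot: [-180.0, -0.0, 119.9]
force: [-3.0, -3.3, -2.0]
gripper_width: 12.2
gripper_force: 7.0
```

```bash
python3 st.py
```

```text
{'time_s': 6.1, 'ee_pos': [469.151, 202.736, 142.356], 'ee_rot': [-179.994, -0.004, 119.861], 'force': [-3.017, -3.267, -2.029], 'torque': [-0.894, 0.596, 0.062], 'gripper_width': 12.219, 'gripper_force': 7.02, 'effort': [0.996, -37.558, -23.665, 0.805, -1.397, 0.066]}
```

>>> send_rows(
  targets="0 0 0 0 0 0.5 5;0 0 0 0 0 1 5;0 0 0 0 0 1.5 5;0 0 0 0 0 2 5;0 0 0 0 0 2 5;0 0 0 0 0 2 5",
)

```text
time_s: 6.6
ee_pos: [469.2, 202.8, 142.4]
ee_rot: [-180.0, -0.0, 117.9]
force: [-3.2, -4.0, -2.2]
gripper_width: 12.5
gripper_force: 7.0
```

```bash
python3 st.py
```

```text
{'time_s': 6.6, 'ee_pos': [469.177, 202.77, 142.412], 'ee_rot': [-179.999, -0.003, 117.865], 'force': [-3.165, -3.954, -2.154], 'torque': [-0.878, 0.683, 0.11], 'gripper_width': 12.48, 'gripper_force': 7.017, 'effort': [1.011, -37.802, -23.841, 0.821, -1.405, 0.067]}
```

>>> send_rows(
  targets="0 0 0 0 0 0.5 5;0 0 0 0 0 1 5;0 0 0 0 0 1.5 5;0 0 0 0 0 2 5;0 0 0 0 0 2 5;0 0 0 0 0 2 5",
)

```text
time_s: 7.1
ee_pos: [469.2, 202.7, 142.4]
ee_rot: [180.0, -0.0, 115.9]
force: [-4.0, -4.8, -2.3]
gripper_width: 12.4
gripper_force: 7.0
```

```bash
python3 st.py
```

```text
{'time_s': 7.1, 'ee_pos': [469.204, 202.746, 142.438], 'ee_rot': [179.998, -0.002, 115.861], 'force': [-3.955, -4.763, -2.33], 'torque': [-0.857, 0.636, 0.055], 'gripper_width': 12.365, 'gripper_force': 7.016, 'effort': [1.023, -37.897, -23.943, 0.833, -1.432, 0.067]}
```

>>> send_rows(
  targets="0 0 0 0 0 0.5 5;0 0 0 0 0 1 5;0 0 0 0 0 1.5 5;0 0 0 0 0 2 5;0 0 0 0 0 2 5;0 0 0 0 0 2 5",
)

```text
time_s: 7.6
ee_pos: [469.2, 202.8, 142.5]
ee_rot: [180.0, -0.0, 113.9]
force: [-2.4, -4.1, -1.6]
gripper_width: 12.6
gripper_force: 7.0
```

```bash
python3 st.py
```

```text
{'time_s': 7.6, 'ee_pos': [469.221, 202.763, 142.457], 'ee_rot': [179.995, -0.002, 113.862], 'force': [-2.441, -4.141, -1.641], 'torque': [-0.883, 0.687, 0.078], 'gripper_width': 12.57, 'gripper_force': 7.016, 'effort': [1.045, -37.89, -23.984, 0.847, -1.463, 0.067]}
```

>>> send_rows(
  targets="0 0 0 0 0 0.5 5;0 0 0 0 0 1 5;0 0 0 0 0 1.5 5;0 0 0 0 0 2 5;0 0 0 0 0 2 5;0 0 0 0 0 2 5",
)

```text
time_s: 8.1
ee_pos: [469.2, 202.8, 142.5]
ee_rot: [180.0, -0.0, 111.9]
force: [-3.1, -3.4, -2.3]
gripper_width: 12.6
gripper_force: 7.0
```

```bash
python3 st.py
```

```text
{'time_s': 8.1, 'ee_pos': [469.206, 202.767, 142.463], 'ee_rot': [179.995, -0.004, 111.861], 'force': [-3.11, -3.417, -2.345], 'torque': [-0.947, 0.684, 0.085], 'gripper_width': 12.585, 'gripper_force': 7.016, 'effort': [1.022, -37.8, -23.96, 0.834, -1.489, 0.067]}
```

>>> send_rows(
  targets="0 0 0 0 0 0.5 5;0 0 0 0 0 1 5;0 0 0 0 0 1.5 5;0 0 0 0 0 2 5;0 0 0 0 0 2 5;0 0 0 0 0 2 5",
)

```text
time_s: 8.6
ee_pos: [469.2, 202.8, 142.5]
ee_rot: [180.0, -0.0, 109.9]
force: [-2.7, -2.6, -1.7]
gripper_width: 12.6
gripper_force: 7.0
```

```bash
python3 st.py
```

```text
{'time_s': 8.6, 'ee_pos': [469.225, 202.76, 142.463], 'ee_rot': [179.994, -0.002, 109.862], 'force': [-2.706, -2.624, -1.651], 'torque': [-0.943, 0.668, 0.034], 'gripper_width': 12.56, 'gripper_force': 7.019, 'effort': [1.055, -37.683, -23.944, 0.851, -1.532, 0.067]}
```

Run:
```python
from h import *
f=eyes.grab_frame("wrist");g=eyes.grab_frame("scene")
a=cv2.resize(f["image"][130:330,200:440],None,fx=2.5,fy=2.5);b=cv2.resize(g["image"][165:250,320:440],(600,425))
cv2.imwrite("pics/w4.png",a);cv2.imwrite("pics/s4.png",b)
```

```text
(no output)
```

View pics/w4.png

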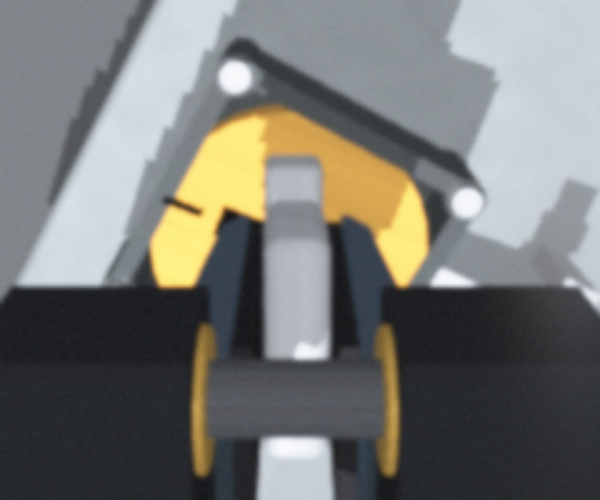

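The key's bow (295,160-480) is still straight between the fingers, so it turns with the gripper and I can go on. The stop must come within about 10°.

>>> send_rows(
  targets="0 0 0 0 0 0.5 5;0 0 0 0 0 1 5;0 0 0 0 0 1.5 5;0 0 0 0 0 2 5;0 0 0 0 0 2 5;0 0 0 0 0 2 5",
)

```text
time_s: 9.2
ee_pos: [469.2, 202.8, 142.5]
ee_rot: [180.0, -0.0, 107.9]
force: [-2.7, -3.3, -2.0]
gripper_width: 12.7
gripper_force: 7.0
```

```bash
python3 st.py
```

```text
{'time_s': 9.2, 'ee_pos': [469.216, 202.786, 142.475], 'ee_rot': [179.995, -0.003, 107.865], 'force': [-2.685, -3.278, -1.98], 'torque': [-0.967, 0.755, 0.087], 'gripper_width': 12.714, 'gripper_force': 7.021, 'effort': [1.052, -37.524, -23.894, 0.849, -1.572, 0.067]}
```

>>> send_rows(
  targets="0 0 0 0 0 0.5 5;0 0 0 0 0 1 5;0 0 0 0 0 1.5 5;0 0 0 0 0 2 5;0 0 0 0 0 2 5;0 0 0 0 0 2 5",
)

```text
time_s: 9.7
ee_pos: [469.2, 202.8, 142.5]
ee_rot: [180.0, -0.0, 105.9]
force: [-2.8, -3.3, -1.2]
gripper_width: 12.6
gripper_force: 7.0
```

```bash
python3 st.py
```

```text
{'time_s': 9.7, 'ee_pos': [469.25, 202.793, 142.508], 'ee_rot': [179.99, -0.006, 105.859], 'force': [-2.756, -3.275, -1.169], 'torque': [-0.974, 0.796, 0.067], 'gripper_width': 12.588, 'gripper_force': 7.024, 'effort': [1.042, -37.362, -23.846, 0.841, -1.614, 0.067]}
```

>>> send_rows(
  targets="0 0 0 0 0 0.5 5;0 0 0 0 0 1 5;0 0 0 0 0 1.5 5;0 0 0 0 0 2 5;0 0 0 0 0 2 5;0 0 0 0 0 2 5",
)

```text
time_s: 10.2
ee_pos: [469.2, 202.8, 142.5]
ee_rot: [180.0, -0.0, 103.8]
force: [-3.4, -4.1, -0.3]
gripper_width: 12.8
gripper_force: 7.0
```

```bash
python3 st.py
```

```text
{'time_s': 10.2, 'ee_pos': [469.232, 202.775, 142.502], 'ee_rot': [179.993, -0.001, 103.842], 'force': [-3.381, -4.131, -0.327], 'torque': [-0.92, 0.759, 0.052], 'gripper_width': 12.783, 'gripper_force': 7.026, 'effort': [1.061, -37.223, -23.82, 0.849, -1.659, 0.061]}
```

>>> send_rows(
  targets="0 0 0 0 0 0.5 5;0 0 0 0 0 1 5;0 0 0 0 0 1.5 5;0 0 0 0 0 2 5;0 0 0 0 0 2 5;0 0 0 0 0 2 5",
)

```text
time_s: 10.7
ee_pos: [469.2, 202.8, 142.5]
ee_rot: [180.0, -0.0, 101.8]
force: [-3.7, -4.3, -1.1]
gripper_width: 12.7
gripper_force: 7.0
```

```bash
python3 st.py
```

```text
{'time_s': 10.7, 'ee_pos': [469.219, 202.796, 142.517], 'ee_rot': [179.994, -0.006, 101.842], 'force': [-3.681, -4.313, -1.13], 'torque': [-0.965, 0.799, -0.012], 'gripper_width': 12.743, 'gripper_force': 7.025, 'effort': [1.027, -37.16, -23.817, 0.828, -1.687, 0.062]}
```

>>> send_rows(
  targets="0 0 0 0 0 0.5 5;0 0 0 0 0 1 5;0 0 0 0 0 1.5 5;0 0 0 0 0 2 5;0 0 0 0 0 2 5;0 0 0 0 0 2 5",
)

```text
time_s: 11.2
ee_pos: [469.2, 202.8, 142.5]
ee_rot: [-180.0, -0.0, 99.8]
force: [-3.6, -3.4, -0.3]
gripper_width: 13.1
gripper_force: 7.0
```

```bash
python3 st.py
```

```text
{'time_s': 11.2, 'ee_pos': [469.162, 202.799, 142.515], 'ee_rot': [-180.0, -0.01, 99.842], 'force': [-3.609, -3.411, -0.25], 'torque': [-0.931, 0.829, -0.015], 'gripper_width': 13.06, 'gripper_force': 7.024, 'effort': [0.977, -37.094, -23.808, 0.797, -1.712, 0.062]}
```

Run:
```python
from h import *
f=eyes.grab_frame("wrist");cv2.imwrite("pics/w5.png",cv2.resize(f["image"][130:330,200:440],None,fx=2.5,fy=2.5))
```

```text
(no output)
```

View pics/w5.png

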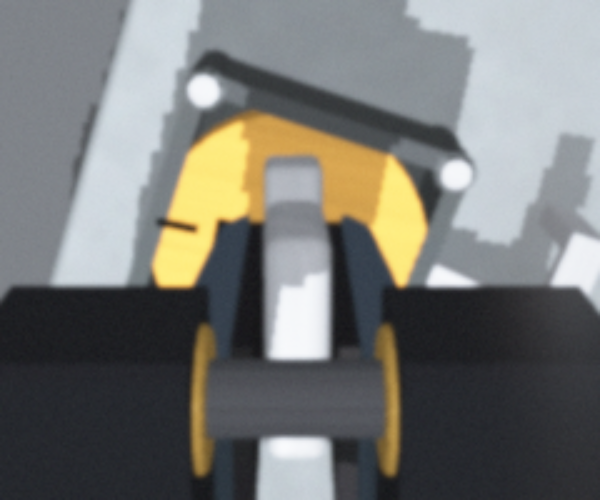

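The bow at (295,160-480) is still aligned with the fingers, so the stop has not been reached. I go on in smaller steps.

>>> send_rows(
  targets="0 0 0 0 0 0.4 5;0 0 0 0 0 0.8 5;0 0 0 0 0 1.2 5;0 0 0 0 0 1.5 5;0 0 0 0 0 1.5 5;0 0 0 0 0 1.5 5",
)

```text
time_s: 11.75
ee_pos: [469.0, 202.9, 142.5]
ee_rot: [-180.0, -0.0, 98.3]
force: [-4.0, -4.2, -0.6]
gripper_width: 13.0
gripper_force: 7.0
```

```bash
python3 st.py
```

```text
{'time_s': 11.75, 'ee_pos': [469.0, 202.862, 142.519], 'ee_rot': [-179.981, -0.017, 98.343], 'force': [-3.981, -4.247, -0.638], 'torque': [-0.905, 0.94, 0.056], 'gripper_width': 13.003, 'gripper_force': 7.044, 'effort': [0.849, -36.934, -23.863, 0.723, -1.814, 0.067]}
```

>>> send_rows(
  targets="0 0 0 0 0 0.3 5;0 0 0 0 0 0.7 5;0 0 0 0 0 1 5;0 0 0 0 0 1 5;0 0 0 0 0 1 5",
)

```text
time_s: 12.17
ee_pos: [469.0, 202.9, 142.5]
ee_rot: [-180.0, -0.0, 97.3]
force: [-3.9, -3.2, -0.3]
gripper_width: 13.1
gripper_force: 7.1
```

```bash
python3 st.py
```

```text
{'time_s': 12.167, 'ee_pos': [468.97, 202.913, 142.54], 'ee_rot': [-179.977, -0.025, 97.339], 'force': [-3.882, -3.185, -0.349], 'torque': [-0.846, 0.98, 0.093], 'gripper_width': 13.134, 'gripper_force': 7.054, 'effort': [0.723, -36.836, -23.838, 0.644, -1.839, 0.07]}
```

>>> send_rows(
  targets="0 0 0 0 0 0.3 5;0 0 0 0 0 0.7 5;0 0 0 0 0 1 5;0 0 0 0 0 1 5;0 0 0 0 0 1 5",
)

```text
time_s: 12.58
ee_pos: [468.9, 203.0, 142.6]
ee_rot: [-180.0, -0.0, 96.3]
force: [-4.6, -3.3, -1.1]
gripper_width: 13.2
gripper_force: 7.1
```

```bash
python3 st.py
```

```text
{'time_s': 12.583, 'ee_pos': [468.948, 202.977, 142.591], 'ee_rot': [-179.977, -0.034, 96.337], 'force': [-4.566, -3.253, -1.096], 'torque': [-0.778, 0.993, 0.068], 'gripper_width': 13.201, 'gripper_force': 7.067, 'effort': [0.607, -36.745, -23.83, 0.574, -1.872, 0.073]}
```

>>> send_rows(
  targets="0 0 0 0 0 -1 5;0 0 0 0 0 -2 5;0 0 0 0 0 -3 5;0 0 0 0 0 -3 5;0 0 0 0 0 -3 5",
)

```text
time_s: 13.0
ee_pos: [469.3, 202.9, 142.6]
ee_rot: [180.0, -0.0, 99.3]
force: [-2.5, -2.9, -0.5]
gripper_width: 13.2
gripper_force: 7.0
```

>>> send_rows(
  targets="0 0 0 0 0 0 5;0 0 0 0 0 0 5;0 0 0 0 0 0 5",
  grip_force=15,
)

```text
time_s: 13.25
ee_pos: [468.5, 202.7, 142.4]
ee_rot: [-179.9, -0.0, 99.3]
force: [-4.4, -2.9, 0.5]
gripper_width: 12.3
gripper_force: 14.8
```

```bash
python3 st.py
```

```text
{'time_s': 13.25, 'ee_pos': [468.548, 202.717, 142.411], 'ee_rot': [-179.915, -0.01, 99.339], 'force': [-4.402, -2.895, 0.488], 'torque': [-0.756, 1.158, 0.066], 'gripper_width': 12.271, 'gripper_force': 14.832, 'effort': [0.466, -36.47, -23.986, 0.488, -2.083, 0.074]}
```

>>> send_rows(
  targets="0 0 0 0 0 0.3 5;0 0 0 0 0 0.7 5;0 0 0 0 0 1 5;0 0 0 0 0 1 5;0 0 0 0 0 1 5",
)

```text
time_s: 13.67
ee_pos: [468.4, 202.7, 142.4]
ee_rot: [-179.9, -0.0, 98.3]
force: [-5.5, -2.7, 0.9]
gripper_width: 12.4
gripper_force: 14.8
```

```bash
python3 st.py
```

```text
{'time_s': 13.667, 'ee_pos': [468.366, 202.711, 142.415], 'ee_rot': [-179.895, -0.012, 98.34], 'force': [-5.457, -2.734, 0.926], 'torque': [-0.781, 1.227, 0.059], 'gripper_width': 12.384, 'gripper_force': 14.844, 'effort': [0.357, -36.347, -24.08, 0.429, -2.198, 0.084]}
```

>>> send_rows(
  targets="0 0 0 0 0 0.3 5;0 0 0 0 0 0.7 5;0 0 0 0 0 1 5;0 0 0 0 0 1 5;0 0 0 0 0 1 5",
)

```text
time_s: 14.08
ee_pos: [468.2, 202.7, 142.4]
ee_rot: [-179.9, -0.0, 97.3]
force: [-5.6, -3.0, 0.5]
gripper_width: 12.3
gripper_force: 14.9
```

```bash
python3 st.py
```

```text
{'time_s': 14.083, 'ee_pos': [468.18, 202.719, 142.404], 'ee_rot': [-179.873, -0.014, 97.337], 'force': [-5.582, -2.971, 0.455], 'torque': [-0.785, 1.336, 0.081], 'gripper_width': 12.266, 'gripper_force': 14.935, 'effort': [0.255, -36.219, -24.171, 0.369, -2.311, 0.091]}
```

>>> send_rows(
  targets="0 0 0 0 0 0.5 5;0 0 0 0 0 1 5;0 0 0 0 0 1.5 5;0 0 0 0 0 2 5;0 0 0 0 0 2 5;0 0 0 0 0 2 5",
)

```text
time_s: 14.58
ee_pos: [467.8, 202.7, 142.4]
ee_rot: [-179.8, -0.0, 95.3]
force: [-7.1, -2.7, 2.0]
gripper_width: 12.3
gripper_force: 15.0
```

```bash
python3 st.py
```

```text
{'time_s': 14.583, 'ee_pos': [467.842, 202.746, 142.397], 'ee_rot': [-179.831, -0.012, 95.338], 'force': [-7.061, -2.73, 2.026], 'torque': [-0.747, 1.481, 0.153], 'gripper_width': 12.268, 'gripper_force': 14.954, 'effort': [0.039, -35.971, -24.35, 0.249, -2.529, 0.105]}
```

>>> send_rows(
  targets="0 0 0 0 0 0.5 5;0 0 0 0 0 1 5;0 0 0 0 0 1.5 5;0 0 0 0 0 2 5;0 0 0 0 0 2 5;0 0 0 0 0 2 5",
)

```text
time_s: 15.08
ee_pos: [467.5, 202.8, 142.4]
ee_rot: [-179.8, -0.0, 93.3]
force: [-6.0, -3.6, 1.8]
gripper_width: 12.3
gripper_force: 15.0
```

```bash
python3 st.py
```

```text
{'time_s': 15.083, 'ee_pos': [467.549, 202.76, 142.402], 'ee_rot': [-179.792, -0.011, 93.333], 'force': [-5.951, -3.635, 1.77], 'torque': [-0.701, 1.605, 0.068], 'gripper_width': 12.336, 'gripper_force': 14.978, 'effort': [-0.184, -35.724, -24.52, 0.124, -2.743, 0.117]}
```

>>> send_rows(
  targets="0 0 0 0 0 0.5 5;0 0 0 0 0 1 5;0 0 0 0 0 1.5 5;0 0 0 0 0 2 5;0 0 0 0 0 2.5 5;0 0 0 0 0 3 5;0 0 0 0 0 3 5;0 0 0 0 0 3 5",
)

```text
time_s: 15.75
ee_pos: [467.1, 202.8, 142.3]
ee_rot: [-179.7, -0.0, 90.3]
force: [-9.1, -2.8, 1.8]
gripper_width: 12.4
gripper_force: 15.0
```

```bash
python3 st.py
```

```text
{'time_s': 15.75, 'ee_pos': [467.059, 202.806, 142.349], 'ee_rot': [-179.73, -0.004, 90.329], 'force': [-9.081, -2.767, 1.811], 'torque': [-0.625, 1.907, 0.173], 'gripper_width': 12.441, 'gripper_force': 15.023, 'effort': [-0.534, -35.362, -24.761, -0.071, -3.05, 0.136]}
```

>>> send_rows(
  targets="0 0 0 0 0 0.5 5;0 0 0 0 0 1 5;0 0 0 0 0 1.5 5;0 0 0 0 0 2 5;0 0 0 0 0 2.5 5;0 0 0 0 0 3 5;0 0 0 0 0 3 5;0 0 0 0 0 3 5",
)

```text
time_s: 16.42
ee_pos: [466.6, 202.9, 142.4]
ee_rot: [-179.7, 0.0, 87.3]
force: [-9.0, -2.8, 4.0]
gripper_width: 13.0
gripper_force: 15.1
```

```bash
python3 st.py
python3 - <<'E'
from h import *
f=eyes.grab_frame("wrist");cv2.imwrite("pics/w6.png",cv2.resize(f["image"][130:330,200:440],None,fx=2.5,fy=2.5))
E
```

```text
{'time_s': 16.417, 'ee_pos': [466.634, 202.895, 142.355], 'ee_rot': [-179.677, 0.006, 87.325], 'force': [-9.022, -2.805, 4.015], 'torque': [-0.535, 2.048, 0.192], 'gripper_width': 12.994, 'gripper_force': 15.082, 'effort': [-0.889, -35.024, -24.98, -0.271, -3.335, 0.155]}
```

View pics/w6.png

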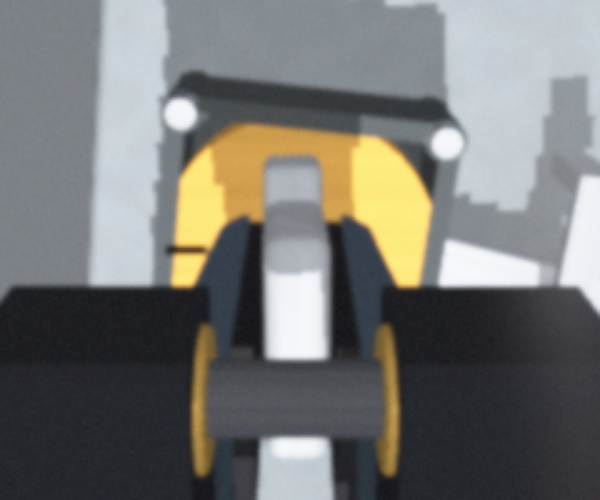

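The bow at (295,160-480) is still aligned and the torque is rising (about 0.155). A little further makes it firm.

>>> send_rows(
  targets="0 0 0 0 0 0.5 5;0 0 0 0 0 1 5;0 0 0 0 0 1.5 5;0 0 0 0 0 2 5;0 0 0 0 0 2.5 5;0 0 0 0 0 3 5;0 0 0 0 0 3 5;0 0 0 0 0 3 5",
  grip_force=18,
)

```text
time_s: 17.13
ee_pos: [466.1, 202.9, 142.3]
ee_rot: [-179.6, 0.0, 84.3]
force: [-9.9, -2.2, 4.6]
gripper_width: 12.6
gripper_force: 18.1
```

```bash
python3 st.py
```

```text
{'time_s': 17.133, 'ee_pos': [466.056, 202.915, 142.33], 'ee_rot': [-179.605, 0.03, 84.325], 'force': [-9.933, -2.216, 4.642], 'torque': [-0.539, 2.365, 0.167], 'gripper_width': 12.611, 'gripper_force': 18.078, 'effort': [-1.268, -34.607, -25.273, -0.473, -3.706, 0.2]}
```

Firm against the stop: about 0.2 on the last joint and about 10 N sideways. Now I turn back.

>>> send_rows(
  targets="0 0 0 0 0 -3.5 5;0 0 0 0 0 -7 5;0 0 0 0 0 -10.5 5;0 0 0 0 0 -14 5;0 0 0 0 0 -17.5 5;0 0 0 0 0 -21 5;0 0 0 0 0 -24.5 5;0 0 0 0 0 -28 5;0 0 0 0 0 -31.5 5;0 0 0 0 0 -35 5;0 0 0 0 0 -38.5 5;0 0 0 0 0 -42 5",
)

```text
time_s: 18.13
ee_pos: [469.8, 203.3, 142.6]
ee_rot: [179.9, -0.0, 126.5]
force: [-2.3, -2.8, -1.2]
gripper_width: 11.8
gripper_force: 18.0
```

>>> send_rows(
  targets="0 0 0 0 0 -3.5 5;0 0 0 0 0 -7 5;0 0 0 0 0 -10.5 5;0 0 0 0 0 -14 5;0 0 0 0 0 -17.5 5;0 0 0 0 0 -21 5;0 0 0 0 0 -24.5 5;0 0 0 0 0 -28 5;0 0 0 0 0 -31.5 5;0 0 0 0 0 -35 5;0 0 0 0 0 -38.5 5;0 0 0 0 0 -40 5",
)

```text
time_s: 19.13
ee_pos: [470.2, 203.7, 142.8]
ee_rot: [179.8, 0.1, 166.5]
force: [-1.7, -1.7, -1.9]
gripper_width: 11.8
gripper_force: 18.0
```

>>> send_rows(
  targets="0 0 0 0 0 0 5;0 0 0 0 0 0 5;0 0 0 0 0 0 5",
)

```text
time_s: 19.38
ee_pos: [470.1, 203.6, 142.8]
ee_rot: [179.9, 0.1, 166.3]
force: [-1.1, 0.3, -0.9]
gripper_width: 11.9
gripper_force: 18.0
```

```bash
python3 st.py
```

```text
{'time_s': 19.383, 'ee_pos': [470.148, 203.649, 142.823], 'ee_rot': [179.852, 0.1, 166.297], 'force': [-1.149, 0.252, -0.95], 'torque': [0.149, 0.189, 0.018], 'gripper_width': 11.895, 'gripper_force': 17.988, 'effort': [-0.467, -37.062, -21.51, -0.26, -0.184, 0.005]}
```

>>> send_rows(
  targets="0 0 0 0 0 -1 5;0 0 0 0 0 -2 5;0 0 0 0 0 -3 5;0 0 0 0 0 -4 5;0 0 0 0 0 -5 5;0 0 0 0 0 -6 5;0 0 0 0 0 -7 5;0 0 0 0 0 -7 5;0 0 0 0 0 -7 5",
)

```text
time_s: 20.13
ee_pos: [469.3, 202.8, 142.5]
ee_rot: [180.0, 0.0, 173.4]
force: [0.8, 0.6, -0.8]
gripper_width: 12.0
gripper_force: 18.0
```

```bash
python3 st.py
```

```text
{'time_s': 20.133, 'ee_pos': [469.267, 202.757, 142.475], 'ee_rot': [179.993, 0.008, 173.366], 'force': [0.771, 0.625, -0.754], 'torque': [0.094, 0.02, -0.017], 'gripper_width': 11.997, 'gripper_force': 17.987, 'effort': [-0.003, -36.966, -21.038, 0.004, 0.086, -0.02]}
```

>>> send_rows(
  targets="0 0 0 0 0 -0.5 5;0 0 0 0 0 -1 5;0 0 0 0 0 -1.5 5;0 0 0 0 0 -2 5;0 0 0 0 0 -2 5;0 0 0 0 0 -2 5",
)

```text
time_s: 20.63
ee_pos: [469.2, 202.8, 142.5]
ee_rot: [180.0, 0.0, 175.4]
force: [0.1, 0.4, -0.8]
gripper_width: 11.6
gripper_force: 18.0
```

```bash
python3 st.py
```

```text
{'time_s': 20.633, 'ee_pos': [469.213, 202.776, 142.453], 'ee_rot': [179.994, 0.003, 175.367], 'force': [0.085, 0.44, -0.791], 'torque': [0.036, 0.008, -0.039], 'gripper_width': 11.632, 'gripper_force': 17.987, 'effort': [-0.0, -36.965, -21.032, 0.003, 0.088, -0.01]}
```

>>> send_rows(
  targets="0 0 0 0 0 -0.5 5;0 0 0 0 0 -1 5;0 0 0 0 0 -1.5 5;0 0 0 0 0 -2 5;0 0 0 0 0 -2 5;0 0 0 0 0 -2 5",
)

```text
time_s: 21.13
ee_pos: [469.2, 203.1, 142.5]
ee_rot: [180.0, -0.0, 177.4]
force: [-0.6, 2.8, -1.5]
gripper_width: 11.8
gripper_force: 18.0
```

```bash
python3 st.py
```

```text
{'time_s': 21.133, 'ee_pos': [469.164, 203.106, 142.459], 'ee_rot': [179.955, -0.005, 177.35], 'force': [-0.598, 2.807, -1.484], 'torque': [0.592, 0.086, -0.08], 'gripper_width': 11.819, 'gripper_force': 17.997, 'effort': [-1.098, -37.076, -20.884, -0.738, 0.234, -0.047]}
```

>>> send_rows(
  targets="0 0 0 0 0 0.5 5;0 0 0 0 0 1 5;0 0 -0.001 0 0 1 5;0 0 -0.002 0 0 1 5;0 0 -0.003 0 0 1 5;0 0 -0.003 0 0 1 5;0 0 -0.003 0 0 1 5",
)

```text
time_s: 21.72
ee_pos: [469.3, 202.8, 145.6]
ee_rot: [180.0, 0.0, 176.4]
force: [-0.6, 1.7, -1.4]
gripper_width: 11.7
gripper_force: 18.0
```

```bash
python3 st.py
```

```text
{'time_s': 21.717, 'ee_pos': [469.28, 202.832, 145.641], 'ee_rot': [179.982, 0.016, 176.359], 'force': [-0.638, 1.661, -1.382], 'torque': [0.565, 0.078, -0.011], 'gripper_width': 11.711, 'gripper_force': 17.999, 'effort': [-1.066, -36.994, -20.891, -0.727, 0.3, -0.036]}
```

Fz is only about -1 N (the key's own weight). I lift on gently.

>>> send_rows(
  targets="0 0 -0.0007 0 0 0 5;0 0 -0.0014 0 0 0 5;0 0 -0.002 0 0 0 5;0 0 -0.0025 0 0 0 5;0 0 -0.003 0 0 0 5;0 0 -0.003 0 0 0 5",
)

```text
time_s: 22.22
ee_pos: [469.2, 202.8, 148.5]
ee_rot: [180.0, 0.0, 176.4]
force: [-0.0, 2.3, -2.0]
gripper_width: 11.7
gripper_force: 18.0
```

```bash
python3 st.py
```

```text
{'time_s': 22.217, 'ee_pos': [469.227, 202.797, 148.548], 'ee_rot': [179.991, 0.004, 176.364], 'force': [-0.022, 2.277, -2.021], 'torque': [0.658, 0.035, -0.088], 'gripper_width': 11.684, 'gripper_force': 18.0, 'effort': [-1.136, -37.402, -21.173, -0.779, 0.405, -0.04]}
```

>>> send_rows(
  targets="0 0 -0.001 0 0 0 5;0 0 -0.002 0 0 0 5;0 0 -0.003 0 0 0 5;0 0 -0.004 0 0 0 5;0 0 -0.005 0 0 0 5;0 0 -0.006 0 0 0 5;0 0 -0.007 0 0 0 5;0 0 -0.008 0 0 0 5",
)

```text
time_s: 22.88
ee_pos: [469.2, 202.4, 156.7]
ee_rot: [-180.0, 0.0, 176.4]
force: [0.3, 0.9, -0.3]
gripper_width: 11.9
gripper_force: 18.0
```

```bash
python3 st.py
```

```text
{'time_s': 22.883, 'ee_pos': [469.247, 202.383, 156.668], 'ee_rot': [-179.964, 0.011, 176.372], 'force': [0.333, 0.926, -0.32], 'torque': [-0.001, -0.059, 0.018], 'gripper_width': 11.856, 'gripper_force': 17.993, 'effort': [0.006, -36.602, -21.457, -0.008, 0.069, -0.0]}
```

Now free. I draw it out the rest of the way.

>>> send_rows(
  targets="0 0 -0.002 0 0 0 5;0 0 -0.004 0 0 0 5;0 0 -0.006 0 0 0 5;0 0 -0.008 0 0 0 5;0 0 -0.01 0 0 0 5;0 0 -0.012 0 0 0 5;0 0 -0.014 0 0 0 5;0 0 -0.016 0 0 0 5;0 0 -0.018 0 0 0 5;0 0 -0.02 0 0 0 5;0 0 -0.022 0 0 0 5",
  grip_force=25,
)

```text
time_s: 23.8
ee_pos: [469.2, 202.8, 178.6]
ee_rot: [180.0, 0.0, 176.4]
force: [-0.2, -0.1, -0.9]
gripper_width: 11.9
gripper_force: 25.0
```

```bash
python3 st.py
```

```text
{'time_s': 23.8, 'ee_pos': [469.199, 202.762, 178.648], 'ee_rot': [179.995, 0.001, 176.363], 'force': [-0.178, -0.126, -0.866], 'torque': [0.052, -0.038, -0.012], 'gripper_width': 11.936, 'gripper_force': 24.993, 'effort': [0.001, -36.172, -22.093, 0.001, 0.041, -0.0]}
```

>>> send_rows(
  targets="0 0 -0.03 0 0 0 5;0 0 -0.06 0 0 0 5;-0.02 -0.05 -0.06 0 0 0 5;-0.03 -0.09 -0.06 0 0 0 5;-0.045 -0.13 -0.06 0 0 0 5;-0.055 -0.17 -0.06 0 0 0 5;-0.07 -0.21 -0.06 0 0 0 5;-0.08 -0.25 -0.06 0 0 0 5;-0.095 -0.29 -0.06 0 0 0 5;-0.11 -0.33 -0.06 0 0 0 5;-0.12 -0.365 -0.06 0 0 0 5;-0.13 -0.3975 -0.06 0 0 0 5",
)

```text
time_s: 24.8
ee_pos: [573.4, -202.5, 238.5]
ee_rot: [180.0, 0.0, 176.4]
force: [1.2, 0.7, -1.1]
gripper_width: 11.8
gripper_force: 25.0
```

>>> send_rows(
  targets="0 0 0 0 0 0 5;0 0 0 0 0 0 5;0 0 0 0 0 0 5;0 0 0 0 0 0 5",
)

```text
time_s: 25.13
ee_pos: [573.0, -199.2, 238.5]
ee_rot: [180.0, -0.0, 176.4]
force: [-0.7, -0.0, -0.1]
gripper_width: 11.6
gripper_force: 25.0
```

```bash
python3 st.py
python3 - <<'E'
from h import *
import pickle
f=eyes.grab_frame("wrist");t=eyes.grab_frame("top");s=eyes.grab_frame("scene");pickle.dump((f,t,s,env.state()),open("w7.pkl","wb"));print(f["eye"],f["attitude"])
p=proj(f,[544.6,-203,50]);print(p)
x,y=int(p[0])-90,max(0,int(p[1])-75)
a=cv2.resize(f["image"][y:y+150,x:x+180],None,fx=4,fy=4,interpolation=cv2.INTER_CUBIC);print(x,y);cv2.imwrite("pics/w7.png",a)
E
```

```text
{'time_s': 25.133, 'ee_pos': [573.028, -199.204, 238.467], 'ee_rot': [179.963, -0.022, 176.425], 'force': [-0.704, -0.019, -0.088], 'torque': [0.032, -0.028, 0.006], 'gripper_width': 11.621, 'gripper_force': 24.993, 'effort': [-0.693, -43.917, -24.257, -0.093, 0.05, 0.002]}
[ 497.63693172 -194.57842816  409.64265907] [-1.57548786e+01  4.78253227e-03  8.64570052e+01]
[312.47187252 146.06476312]
222 71
```

View pics/w7.png

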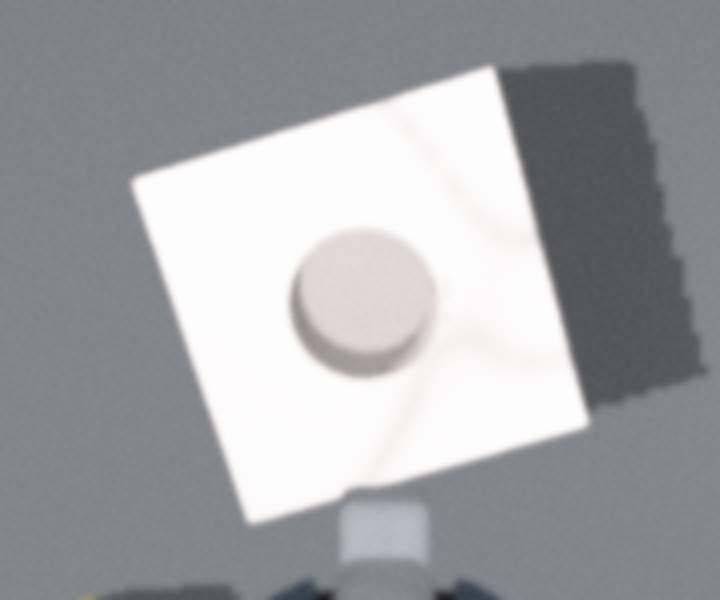

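The white marble stand has its round hole at (363,303) in the crop, with corners (132,180), (494,66), (589,425) and (250,523). The held key's wing is at (385,530). This is the stand that is meant.

```bash
python3 - <<'E'
from h import *
import pickle
f,t,s,st=pickle.load(open("w7.pkl","rb"))
P=lambda u,v,z:ray(f,u/4+222-.4,v/4+71-.4,z)[:2]
print("hole",P(363.5,302.5,50),"corners",np.mean([P(*q,50) for q in((132,180),(494,66),(589,425),(250,523))],0))
print("wing end",P(385,495,0), [P(u,497,s) for u,s in((341,232),(428,232))])
print(ray(t,377.56,205.2,50))
E
python3 st.py
```

```text
hole [ 544.76753343 -203.00778332] corners [ 545.50263819 -202.33004682]
wing end [ 611.24902218 -201.45185695] [array([ 546.81810699, -203.48946754]), array([ 547.54174244, -191.79764637])]
[ 544.67727202 -203.06880753   50.        ]
{'time_s': 25.283, 'ee_pos': [573.238, -199.046, 238.776], 'ee_rot': [179.991, 0.016, 176.468], 'force': [0.132, 0.014, -0.025], 'torque': [0.049, -0.064, -0.043], 'gripper_width': 11.929, 'gripper_force': 24.993, 'effort': [-0.198, -44.22, -24.178, -0.066, 0.063, 0.001]}
```

>>> send_rows(
  targets="0.0264 -0.0056 0 0 0 0 5;0.0264 -0.0056 0.03 0 0 0 5;0.0264 -0.0056 0.06 0 0 0 5;0.0264 -0.0056 0.09 0 0 0 5;0.0264 -0.0056 0.11 0 0 0 5;0.0264 -0.0056 0.12 0 0 0 5;0.0264 -0.0056 0.12 0 0 0 5;0.0264 -0.0056 0.12 0 0 0 5;0.0264 -0.0056 0.12 0 0 0 5;0.0264 -0.0056 0.12 0 0 0 5",
)

```text
time_s: 26.12
ee_pos: [547.8, -204.6, 120.2]
ee_rot: [-179.9, 0.2, 176.4]
force: [0.3, -0.4, -0.1]
gripper_width: 12.0
gripper_force: 25.0
```

```bash
python3 st.py
```

```text
{'time_s': 26.117, 'ee_pos': [547.795, -204.592, 120.245], 'ee_rot': [-179.942, 0.197, 176.378], 'force': [0.283, -0.384, -0.095], 'torque': [-0.006, 0.016, -0.061], 'gripper_width': 12.008, 'gripper_force': 24.993, 'effort': [0.054, -43.613, -21.006, -0.048, 0.06, 0.0]}
```

>>> send_rows(
  targets="0 0 0 0 0 0 5;0 0 0 0 0 0 5;0 0 0 0 0 0 5;0 0 0 0 0 0 5;0 0 0 0 0 0 5;0 0 0 0 0 0 5",
)

```text
time_s: 26.62
ee_pos: [546.6, -204.3, 118.4]
ee_rot: [180.0, 0.0, 176.4]
force: [-0.2, 0.1, -1.0]
gripper_width: 11.8
gripper_force: 25.0
```

```bash
python3 st.py
python3 - <<'E'
from h import *
f=eyes.grab_frame("wrist");s=env.state()
print(s["ee_pos"],f["eye"],proj(f,[544.9,-202.9,50]))
a=f["image"][150:350,220:420];cv2.imwrite("pics/w8.png",cv2.resize(a,None,fx=3,fy=3))
E
```

```text
{'time_s': 26.617, 'ee_pos': [546.587, -204.318, 118.426], 'ee_rot': [179.993, 0.001, 176.362], 'force': [-0.184, 0.128, -0.961], 'torque': [-0.032, 0.032, -0.005], 'gripper_width': 11.752, 'gripper_force': 24.993, 'effort': [0.001, -44.094, -21.139, -0.051, 0.065, -0.0]}
[ 546.58348196 -204.29232681  118.39140158] [ 471.13577001 -199.51192642  289.5776666 ] [319.62736626 203.77529414]
```

View pics/w8.png

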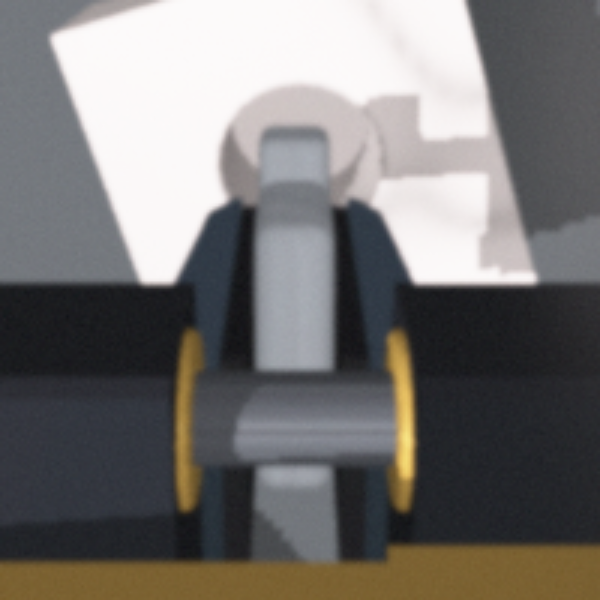

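The hole shows at (300,163) in the crop and the projected well falls on (299,161), so the fix agrees. I correct y by 1.4 mm and lower the key.

>>> send_rows(
  targets="0 0.0014 0 0 0 0 5;0 0.0014 0.01 0 0 0 5;0 0.0014 0.02 0 0 0 5;0 0.0014 0.028 0 0 0 5;0 0.0014 0.036 0 0 0 5;0 0.0014 0.043 0 0 0 5;0 0.0014 0.049 0 0 0 5;0 0.0014 0.055 0 0 0 5;0 0.0014 0.06 0 0 0 5;0 0.0014 0.06 0 0 0 5;0 0.0014 0.06 0 0 0 5;0 0.0014 0.06 0 0 0 5",
)

```text
time_s: 27.67
ee_pos: [547.0, -203.0, 58.7]
ee_rot: [-180.0, 0.0, 176.4]
force: [0.0, -0.2, -1.0]
gripper_width: 11.7
gripper_force: 25.0
```

```bash
python3 st.py
```

```text
{'time_s': 27.667, 'ee_pos': [547.001, -203.005, 58.737], 'ee_rot': [-179.992, 0.042, 176.365], 'force': [0.016, -0.205, -0.958], 'torque': [0.006, 0.024, -0.012], 'gripper_width': 11.737, 'gripper_force': 24.993, 'effort': [-0.002, -44.882, -18.893, -0.046, 0.075, 0.0]}
```

>>> send_rows(
  targets="0 0 0.0007 0 0 0 5;0 0 0.0014 0 0 0 5;0 0 0.002 0 0 0 5;0 0 0.0025 0 0 0 5;0 0 0.003 0 0 0 5;0 0 0.003 0 0 0 5",
)

```text
time_s: 28.17
ee_pos: [546.7, -202.9, 55.6]
ee_rot: [180.0, 0.0, 176.4]
force: [-0.5, -0.2, 0.3]
gripper_width: 12.0
gripper_force: 25.0
```

>>> send_rows(
  targets="0 0 0.0003 0 0 0 5;0 0 0.0006 0 0 0 5;0 0 0.0006 0 0 0 5",
)

```text
time_s: 28.42
ee_pos: [546.8, -202.9, 55.5]
ee_rot: [-180.0, 0.0, 176.4]
force: [-0.7, -0.8, 4.9]
gripper_width: 11.9
gripper_force: 25.0
```

>>> send_rows(
  targets="0 0 0 0 0 0 5;0 0 0 0 0 0 5;0 0 -0.0003 0 0 0 5;0 0 -0.0003 0 0 0 16;0 0 -0.0003 0 0 0 20;0 0 -0.0003 0 0 0 30;0 0 -0.0003 0 0 0 40;0 0 -0.0003 0 0 0 40;0 0 -0.0003 0 0 0 40",
  grip_force=3,
)

```text
time_s: 29.17
ee_pos: [546.6, -202.9, 55.0]
ee_rot: [180.0, -0.0, 176.4]
force: [-0.2, 0.3, -0.3]
gripper_width: 36.0
gripper_force: 0.0
```

>>> send_rows(
  targets="0 0 -0.01 0 0 0 40;0 0 -0.03 0 0 0 40;0 0 -0.06 0 0 0 40;0 0 -0.09 0 0 0 40;0 0 -0.12 0 0 0 40;0 0 -0.15 0 0 0 40;0 0 -0.15 0 0 0 40;0 0 -0.15 0 0 0 40;0 0 -0.15 0 0 0 40",
)

```text
time_s: 29.92
ee_pos: [546.2, -202.7, 205.1]
ee_rot: [180.0, -0.0, 176.4]
force: [0.2, 0.2, -0.9]
gripper_width: 36.7
gripper_force: 0.0
```

```bash
python3 st.py
python3 - <<'E'
from h import *
f=eyes.grab_frame("wrist");t=eyes.grab_frame("top");p=proj(f,[544.9,-202.9,50]);print(p)
x,y=max(0,int(p[0])-60),max(0,int(p[1])-60)
a=cv2.resize(f["image"][y:y+130,x:x+130],(500,500));b=cv2.resize(t["image"][180:250,205:305],(300,210));c=np.zeros((500,300,3),np.uint8);c[:210]=b
o=f"pics/end.png";cv2.imwrite(o,np.hstack([a,c]))
E
```

```text
{'time_s': 29.917, 'ee_pos': [546.235, -202.726, 205.081], 'ee_rot': [179.987, -0.021, 176.362], 'force': [0.241, 0.227, -0.87], 'torque': [-0.004, 0.067, -0.004], 'gripper_width': 36.707, 'gripper_force': 0.0, 'effort': [0.004, -43.497, -24.011, -0.057, 0.032, -0.001]}
[317.5651877  178.13190482]
```

View pics/end.png

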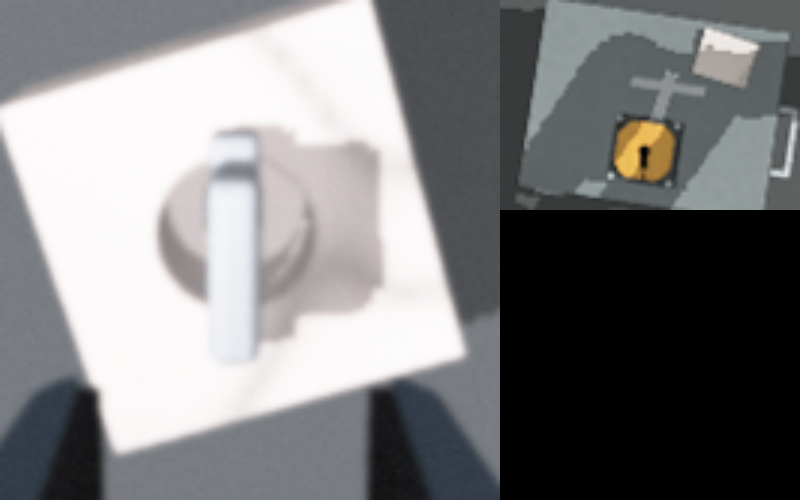

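The key hangs upright in the marble hole at (235,245). The keyhole is empty, and the bolt has swung under its keeper at (668,90). Handing in.

```bash
python3 -c "
from workcell import env
print(env.job_done())"
```

```text
the job is handed in; nothing more can be done
None
```

The job is handed in: the chest is locked (about 0.2 N m by the last joint's effort, 0.17–0.19 at the wrist sensor), the key was drawn out with about 2 N of pull, and it hangs released in the marble stand. I viewed 12 pictures, two over the limit of 10.

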